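# Rock the bead gate to the other tray

### The job

Three wooden beads wait in the feeder behind the stop slide. Press down the raised end of the seesaw gate so that it rocks over and stays tipped to the other side, and only then push the stop slide's post sideways to open it, so that all three beads roll down into the tray on the side that is now lower. Do not touch or lift the beads, leave the things standing around where they are, and finish clear of everything.

Things in the scene. Friction and masses are not known exactly. Their poses are not given: they have to be found in the camera images.
- feeder: the fixed wooden bead feeder. Origin on the table under the middle of the gate; x points up along the feed chute (roughly away from the robot), y to the left tray, z up; all its parts turn with it. Gate pivot: along x, 105 mm up. Chute: 52 mm wide, x = 40 to 208 mm, floor rising from 130 to 154 mm, side walls 24 mm high
- gate (a joint): seesaw gate: trough 260 mm long (feeder y), rocking about its middle; 0 level, +0.22 rad left (+y) end fully up and right end down, -0.22 the reverse. It starts tipped either way, and falls fully over once past level, made top-heavy by a brass weight (36 mm across, top 186 mm over the table) at the middle of its front wall. About 0.5 N on a pad moves it, to a hard end stop
- gate_pad_left (a point): centre of the top of the flat pressing pad, 44 x 44 x 8 mm, at the left (+y) end of the gate, jutting from its robot side; about 132 mm above the table when up, 86 mm when down; nothing under it rises above 50 mm. The trough's 45 mm high front wall stands 23 mm to its +x side (feeder frame)
- gate_pad_right (a point): centre of the top face of the same pad at the right (-y) end of the gate
- stop (a joint): stop slide: a steel plate across the lower end of the feed chute that slides along feeder +y; 0 is shut (it may start up to 6 mm out), 0.058 m is its end stop, fully open. The beads pass from about 0.05. It slides with about 1.2 N of friction and stays where it is left
- stop_post (a point): centre of the top of the upright round post on the stop slide, 16 mm across, free for 48 mm below its top, which is 223 mm above the table; push it sideways towards feeder +y. The beads' tops reach 185 mm above the table at most, those next to the post 178 mm
- tray_left_in (a point): centre of the inner floor (6 mm above the table) of the fixed wooden tray under the gate's left (+y) end; inside 118 x 128 mm along feeder x and y, walls 50 mm above the table, outer end wall 90 mm
- tray_right_in (a point): the same for the tray under the right (-y) end
- bead1_center (a point): centre of the first (lowest) of three plain wooden beads, balls 36 mm across, about 18 g each, waiting in one row in the feed chute behind the stop slide; the chute floor falls 8 degrees towards the gate and the beads roll by themselves when the stop opens
- bead2_center (a point): centre of the second of three plain wooden beads, balls 36 mm across, about 18 g each, waiting in one row in the feed chute behind the stop slide; the chute floor falls 8 degrees towards the gate and the beads roll by themselves when the stop opens
- bead3_center (a point): centre of the third (highest) of three plain wooden beads, balls 36 mm across, about 18 g each, waiting in one row in the feed chute behind the stop slide; the chute floor falls 8 degrees towards the gate and the beads roll by themselves when the stop opens
- cone_a: thread cone, 60 mm wide at the foot, 100 mm high, standing loose beside the chute; origin under its centre; not part of the job
- cone_b: second thread cone, the same size, standing loose beside the chute; origin under its centre; not part of the job
- bobbin_a: wound wooden bobbin, 42 mm wide, 62 mm high, standing loose before the gate; origin under its centre; not part of the job
- bobbin_b: second wound bobbin, the same size, standing loose before the gate; origin under its centre; not part of the job
- wax_block: loose block of wax, 60 x 40 x 25 mm; origin under its centre; not part of the job
- darning_egg: small turned wooden darning mushroom, 62 mm wide, 100 mm high, standing loose; origin under its centre; not part of the job
- pin_cup: small white cup, 60 mm wide, 50 mm high, standing loose; origin under its centre; not part of the job

How it is judged:
On the way, in this order (a step that is already met when the one before it is completed fails the run):
1. the gate is rocked over to the other side while the stop is still shut (distance of gate_pad_left from where it was at the start of the episode above 0.0243 m and (value of joint gate below -0.17 rad or value of joint gate above 0.17 rad) and value of joint stop below 0.025 m), for 0.2 s.
2. the stop slide is pushed open (value of joint stop above 0.03 m), for 0.1 s.
At the end, for the whole second after the job is handed in: The gate rests tipped (over 0.17 rad) to the side opposite to its start, the stop slide is open (over 30 mm), and all three beads lie on the floor of the tray under the lowered end, slower than 80 mm/s (distance of gate_pad_left from where it was at the start of the episode above 0.0243 m and value of joint stop above 0.03 m and ((value of joint gate below -0.17 rad and x of bead1_center in the frame of tray_left_in between -0.062 and 0.062 m and y of bead1_center in the frame of tray_left_in between -0.067 and 0.067 m and z of bead1_center in the frame of tray_left_in between 0.01 and 0.03 m and x of bead2_center in the frame of tray_left_in between -0.062 and 0.062 m and y of bead2_center in the frame of tray_left_in between -0.067 and 0.067 m and z of bead2_center in the frame of tray_left_in between 0.01 and 0.03 m and x of bead3_center in the frame of tray_left_in between -0.062 and 0.062 m and y of bead3_center in the frame of tray_left_in between -0.067 and 0.067 m and z of bead3_center in the frame of tray_left_in between 0.01 and 0.03 m) or (value of joint gate above 0.17 rad and x of bead1_center in the frame of tray_right_in between -0.062 and 0.062 m and y of bead1_center in the frame of tray_right_in between -0.067 and 0.067 m and z of bead1_center in the frame of tray_right_in between 0.01 and 0.03 m and x of bead2_center in the frame of tray_right_in between -0.062 and 0.062 m and y of bead2_center in the frame of tray_right_in between -0.067 and 0.067 m and z of bead2_center in the frame of tray_right_in between 0.01 and 0.03 m and x of bead3_center in the frame of tray_right_in between -0.062 and 0.062 m and y of bead3_center in the frame of tray_right_in between -0.067 and 0.067 m and z of bead3_center in the frame of tray_right_in between 0.01 and 0.03 m)) and linear speed of each of bead1, bead2, bead3 below 0.08 m/s); the robot touches nothing.
It fails at once if a bead is touched by the fingers (contact force between the fingers and bead1 above 0.3 N or contact force between the fingers and bead2 above 0.3 N or contact force between the fingers and bead3 above 0.3 N).
It fails at once if a bead is lifted (height (world z) of any of bead1_center, bead2_center, bead3_center above 0.195 m).
It fails at once if a thing standing around is moved by more than 25 mm or knocked over (distance of any of cone_a, cone_b, bobbin_a, bobbin_b, wax_block, darning_egg, pin_cup from where it was at the start of the episode above 0.025 m or angle between any of cone_a, cone_b, bobbin_a, bobbin_b, wax_block, darning_egg, pin_cup's own z axis and vertical above 0.5 rad).
It also fails if it takes over 42 s, if anything falls off the work surface, if the arm or the gripper's body presses on something with over 40 N, if the wrist force passes 120 N, or if a joint passes its speed limit or range.

### The arm

A 7-joint arm with a two-finger parallel gripper is mounted at the origin on the work surface. World frame = base frame: x ahead of the robot, y to its left, z up, the work surface at z = 0. Lengths are in m, angles in rad, forces in N, time in s.
With the tool pointing down it reaches from about 0.4 to 0.85 m from the base axis. Payload 4.5 kg.
Tool frame: the origin (TCP) lies midway between the tips of the shut fingers; the grasp point (between the pads) lies behind it (r.grip_point_offset is the z of the grasp point in the tool frame, in m); z points along the fingers, y is the line along which they close (so a half turn about z gives the same grasp; the last joint's range is limited). The gripper opens to 88 mm and grips with 3 to 60 N. Pads are 18 mm wide; open, the fingers measure 123 mm over their backs; the gripper's body (75 mm by 187 mm) begins 45 mm behind the grasp point.
Start: joints at [1.292, 0.689, -0.195, 1.565, 0.157, 0.902, -0.215], TCP at [0.192, -0.595, 0.239] pointing down, gripper open.
Joint ranges: [-3.01, 3.01], [-0.46, 2.08], [-1.47, 1.51], [0.13, 2.56], [-1, 4.14], [0.04, 2.09], [-2.66, 2.66]. Speed limits (rad/s): [2.57, 2.57, 3.14, 3.14, 3.14, 3.14, 3.14].

### API

Orientations are given as a unit quaternion [x, y, z, w].
In Python, from plant import r, optics, workorder gives the robot as it stands.
- The arm moves only by the shell command python3 -m creep 'ROWS' [FORCE]. ROWS is JSON, a list of rows, each an object of numbers: "grip": the gripper command: -1 is shut, 1 is fully open, values between are in proportion; "tx", "ty", "tz": the shift along the tool's x, y, z in cm; "spin": the turn about the tool's z in degrees. In form: [{"grip": .., "tx": .., "ty": .., "tz": .., "spin": ..}, ...]. A call has 1 to 8 rows; each row shifts and turns the commanded pose from where the row before left it, along the tool's axes as they then stand; what a row does not reach is not made up. A row lasts 1/12 s, in which the tool goes at most 41.7 mm and 7.16 degrees, less where a joint would pass 70% of its speed; a pose out of reach is approached as far as the arm can. A call with a gripper value outside its range is refused whole. The fingers move at their own pace and stop on an object; FORCE is the grip in N (left out, the last holds). Time passes only in rows, so rows that do not move let the fingers close. It gives the time, the measured TCP pose, the force, the opening and the grip force at its end, in the units of the state.
- r.get_state(): the state, without advancing time (a new reading comes with each control period).
- optics.snapshot(name): name is "side" or "top" or "wrist"; returns (picture, depth): 420x560x3 uint8, red, green, blue; 420x560 float32, m along the optical axis (not along the pixel's ray), 0 where there is no reading.
- optics.get_calibration(name): a dict with "fx", "fy", "cx", "cy" (pixels), "extrinsics" (4x4, takes a point from world to camera coordinates). Camera axes: x right, y down, z forward; pixel columns grow to the right and rows downward; lengths in m; the calibration is good to about 2 mm. A picture is of the moment at which its call begins: read the wrist's pose just before it. get_calibration takes no time and is no camera call; for the wrist camera it gives the pose at the moment of the call.
- workorder.finish_job(): hands the job in; it is judged then, once.
The state is a dict: "clock": time; "q": joint angles; "qd": joint speeds; "joint_torque": joint torques, N m; "tool_pos": TCP position; "eef_rot": TCP orientation; "contact_force": force on the tool from outside, world axes, zero at the start; "moment": the same for the moment, N m; "opening": opening from 0.0 (shut) to 1.0 (fully open); "finger_force": force on a finger pad.
Only numpy, scipy, OpenCV 4.12 (cv2) and the standard library are available. Lean on these libraries where they do the work, as an engineer would, in place of code of your own. Each camera call takes 0.05 s, during which the arm holds its last target. There are 200 camera calls.

## Working session

There is one attempt and no reset: what is moved stays moved. The work goes in short steps, Python scripts to look and compute and a shell command to move; the robot and the scene stay as the last step left them, time stands still between calls to the robot, and variables do not carry over. Pictures are saved under pics/ and viewed, at most 10 in all, crops included, and the job is handed in when it is done.

```bash
mkdir -p pics
cat > h.py <<'E'
import numpy as np, cv2
from plant import r, optics, workorder
def snap(name,fn):
    c=optics.get_calibration(name); p,d=optics.snapshot(name)
    cv2.imwrite('pics/'+fn+'.png',p[:,:,::-1]); np.savez('pics/'+fn+'.npz',p=p,d=d,K=[c['fx'],c['fy'],c['cx'],c['cy']],T=c['extrinsics'])
def load(fn): return np.load('pics/'+fn+'.npz')
def world(z):
    d=z['d'];fx,fy,cx,cy=z['K'];v,u=np.mgrid[:d.shape[0],:d.shape[1]]
    P=np.stack([(u-cx)/fx*d,(v-cy)/fy*d,d],-1);T=z['T']
    W=(P-T[:3,3])@T[:3,:3]; W[d<=0]=np.nan; return W
def plane(z,u,v,h):
    fx,fy,cx,cy=z['K'];T=z['T'];R=T[:3,:3];o=-R.T@T[:3,3];k=R.T@np.array([(u-cx)/fx,(v-cy)/fy,1])
    return o+k*(h-o[2])/k[2]
E
python3 - <<'E'
from h import *
snap('top','top0');snap('side','side0')
s=r.get_state();print(s['clock'],s['tool_pos'],s['eef_rot'],s['opening'],r.grip_point_offset)
from scipy.spatial.transform import Rotation as R
print(R.from_quat(s['eef_rot']).as_matrix().round(3))
for n in('top','side'):
    W=world(load(n+'0'));print(n,np.isfinite(W[...,0]).mean(),np.nanmin(W,(0,1)),np.nanmax(W,(0,1)))
E
```

```text
0.1 [ 0.1921501  -0.59413852  0.23799772] [ 9.87787424e-01  1.55805393e-01 -1.82684440e-04 -8.06713188e-04] 0.9974769340778114 -0.0187
[[ 0.951  0.308 -0.001]
 [ 0.308 -0.951  0.002]
 [-0.    -0.002 -1.   ]]
top 0.9959651360544217 [ 0.07052537 -1.32119277 -0.7675136 ] [1.63711618 1.25081112 0.22537964]
side 0.9956462585034014 [-0.27512761 -2.0466639  -0.73903722] [1.7670543  0.6205378  0.47234069]
```

View pics/top0.png

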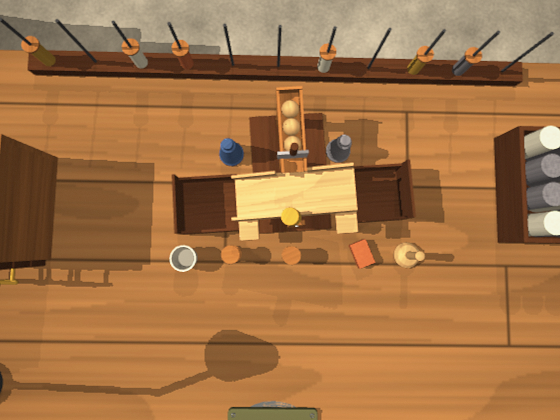

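View pics/side0.png

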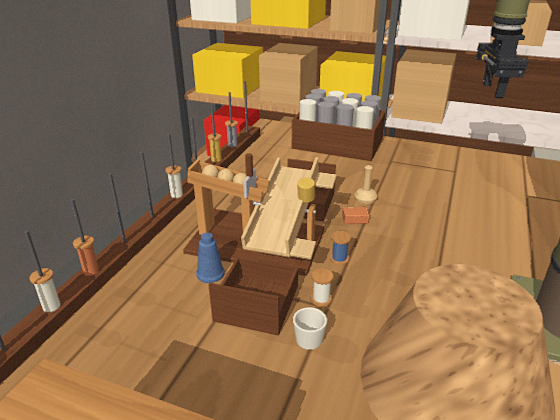

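The top view shows the left pad at (248,230), the right pad at (346,222), the brass weight at (290,216), the post and slide at about (293,153), and the beads at (290,108), (291,127) and (292,143). The loose things are the bobbins (230,254) and (291,255), wax (362,254), egg (408,255), cup (183,258) and cones (232,152) and (341,148). In the side view the post is at (249,160).

```bash
python3 - <<'E'
from h import *
z=load('top0');W=world(z)
for n,u,v in [('padL',248,230),('padR',346,222),('brass',290,216),('b3',290,108),('b2',291,127),('bobA',230,254),('bobB',291,255),('wax',362,254),('egg',408,255),('cup',183,250),('coneL',228,145),('coneR',346,141)]:
    q=W[v-2:v+3,u-2:u+3].reshape(-1,3);print(n,np.nanmedian(q,0).round(4),np.nanmax(q[:,2]).round(3))
# post top: points above .205
m=(W[...,2]>.2)&(W[...,0]>.3)&(W[...,0]<1)&(abs(W[...,1])<.4)
print('post',m.sum(),W[m].mean(0).round(4),W[m].min(0).round(4),W[m].max(0).round(4),np.argwhere(m).mean(0))
# pads: mask around each by height near median, within tile
for u,v in[(248,230),(346,222)]:
    h=np.nanmedian(W[v-2:v+3,u-2:u+3,2])
    m=np.zeros(W.shape[:2],np.uint8);m[v-14:v+14,u-16:u+16]=(abs(W[v-14:v+14,u-16:u+16,2]-h)<.006)
    n,l=cv2.connectedComponents(m);mm=l==l[v,u];a=cv2.minAreaRect(np.argwhere(mm)[:,::-1].astype(np.float32))
    print('pad',h,a,plane(z,*a[0],h).round(4),mm.sum())
E
python3 - <<'E'
import cv2
i=cv2.imread('pics/top0.png')[80:270,165:430];cv2.imwrite('pics/c0.png',cv2.resize(i,None,fx=3,fy=3,interpolation=cv2.INTER_CUBIC))
E
```

```text
padL [0.5071 0.0608 0.0862] 0.089
padR [ 0.5252 -0.1453  0.1322] 0.135
brass [ 0.5319 -0.0258  0.1852] 0.187
b3 [ 0.7483 -0.0233  0.1829] 0.186
b2 [ 0.7113 -0.0261  0.178 ] 0.18
bobA [0.4538 0.1011 0.0627] 0.065
bobB [ 0.4535 -0.0352  0.0627] 0.066
wax [ 0.4572 -0.2038  0.0256] 0.028
egg [ 0.4569 -0.304   0.0478] 0.063
cup [0.4603 0.2172 0.0067] 0.033
coneL [0.6919 0.1078 0.0999] 0.102
coneR [ 0.7065 -0.1518  0.0998] 0.104
post 111 [ 0.7441 -0.0166  0.2131] [ 0.6525 -0.332   0.2   ] [0.9121 0.3331 0.2254] [106.15315315 287.24324324]
pad 0.08616091881599582 ((247.95083618164062, 229.9590301513672), (19.827327728271484, 20.189472198486328), 84.80557250976562) [0.5072 0.0609 0.0862] 378
pad 0.13217790082186473 ((343.64996337890625, 222.44998168945312), (20.938146591186523, 25.7700252532959), 85.60128784179688) [ 0.5242 -0.1404  0.1322] 438
```

View pics/c0.png

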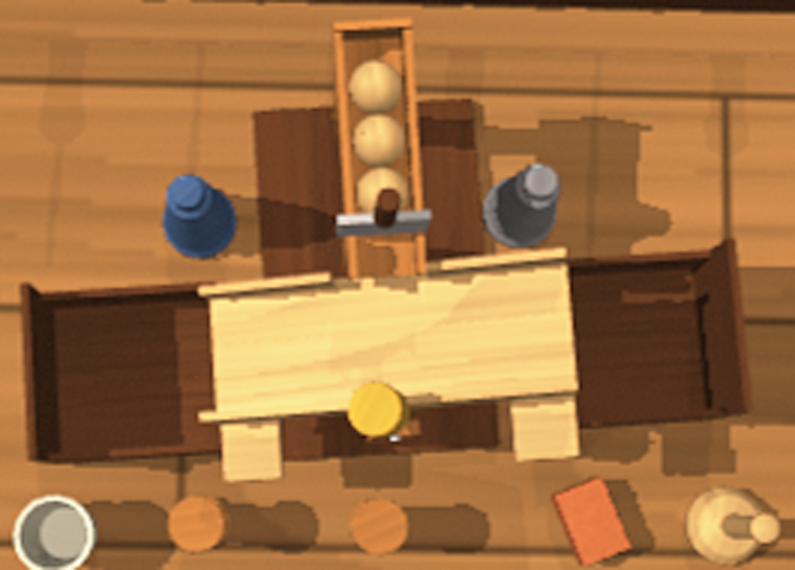

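Run:
```python
from h import *
for n in('top0','side0'):
    W=world(load(n))
    reg=(abs(W[...,1]+.02)<.06)&(W[...,0]>.6)&(W[...,0]<.8)
    for lo in(.19,.205,.217):
        m=reg&(W[...,2]>lo)&(W[...,2]<.235)
        if m.sum(): print(n,lo,m.sum(),W[m].mean(0).round(4),W[m].min(0).round(4),W[m].max(0).round(4))
W=world(load('top0'));z=load('top0')
print('post ray',plane(z,294,145,.223))
# front wall profile by feeder y
th=.085;c,s=np.cos(th),np.sin(th)
P=W-np.array([.595,-.032,0]);fx=P[...,0]*c+P[...,1]*s;fy=-P[...,0]*s+P[...,1]*c
for y in np.arange(-.14,.15,.02):
    m=(abs(fy-y)<.01)&(fx>-.1)&(fx<-.02)&(W[...,2]>.05);
    q=W[m];k=np.argsort(-q[:,2])[:6];print(round(y,2),q[k].mean(0).round(3) if len(q) else '')
```

```text
top0 0.19 84 [ 0.6579 -0.0287  0.2161] [ 0.6524 -0.0359  0.1906] [ 0.6674 -0.0214  0.2254]
top0 0.205 68 [ 0.6586 -0.029   0.2207] [ 0.6525 -0.0359  0.2052] [ 0.6674 -0.0223  0.2254]
top0 0.217 56 [ 0.6595 -0.0292  0.2228] [ 0.6525 -0.0359  0.2171] [ 0.6674 -0.0223  0.2254]
side0 0.19 122 [ 0.6601 -0.0243  0.2079] [ 0.6528 -0.0352  0.1902] [ 0.669  -0.0172  0.2233]
side0 0.205 71 [ 0.6603 -0.0249  0.2153] [ 0.6528 -0.0352  0.2056] [ 0.6684 -0.0192  0.2233]
side0 0.217 30 [ 0.6616 -0.0265  0.221 ] [ 0.6549 -0.0352  0.2182] [ 0.6684 -0.0207  0.2233]
post ray [ 0.66285836 -0.02980598  0.223     ]
-0.14 [ 0.58  -0.164  0.134]
-0.12 [ 0.551 -0.153  0.178]
-0.1 [ 0.548 -0.142  0.175]
-0.08 [ 0.546 -0.122  0.171]
-0.06 [ 0.545 -0.101  0.168]
-0.04 [ 0.544 -0.082  0.163]
-0.02 [ 0.541 -0.059  0.158]
0.0 [ 0.528 -0.035  0.189]
0.02 [ 0.529 -0.027  0.187]
0.04 [ 0.537 -0.003  0.145]
0.06 [0.535 0.019 0.14 ]
0.08 [0.533 0.038 0.135]
0.1 [0.532 0.058 0.131]
0.12 [0.531 0.077 0.127]
0.14 [0.525 0.096 0.109]
```

```bash
python3 -m creep '[{"grip":-1,"spin":-7},{"grip":-1,"spin":-7},{"grip":-1,"spin":-7},{"grip":-1,"spin":-7},{"grip":-1,"spin":-7},{"grip":-1,"spin":-7},{"grip":-1,"spin":-7},{"grip":-1,"spin":-7}]' 20; python3 -m creep '[{"grip":-1,"spin":-7},{"grip":-1,"spin":-7},{"grip":-1,"spin":-7},{"grip":-1}]'
cat >> h.py <<'E'
from scipy.spatial.transform import Rotation as Ro
def rel(x,y,z):
    s=r.get_state();M=Ro.from_quat(s['eef_rot']).as_matrix()
    print('t',round(s['clock'],2),'pos',s['tool_pos'].round(4) if hasattr(s['tool_pos'],'round') else s['tool_pos'],'toolx ang',np.degrees(np.arctan2(M[1,0],M[0,0])).round(2),'F',np.round(s['contact_force'],2),'open',round(s['opening'],3))
    print('go tx,ty,tz cm',(100*M.T@(np.array([x,y,z])-s['tool_pos'])).round(2))
E
python3 -c "
from h import *;rel(.517,-.147,.16)"
```

```text
t 0.1 pos [ 0.1922 -0.5941  0.238 ] toolx ang 17.93 F [-0.53 -0.73 -0.24] open 0.997
go tx,ty,tz cm [ 44.67 -32.53   7.85]$[0]: bad value
$[0]: bad value
```

```bash
python3 -m creep '[{"grip":-1,"tx":0,"ty":0,"tz":0,"spin":-7}]' 20; python3 -c "
from h import *;rel(.517,-.147,.16)"
```

```text
clock: 0.18
tool_pos: [0.1923, -0.5943, 0.2382]
eef_rot: [0.976, 0.216, -0.0, -0.001]
contact_force: [-0.1, -0.1, 0.9]
opening: 0.946
finger_force: 0.0
t 0.18 pos [ 0.1923 -0.5943  0.2382] toolx ang 24.99 F [-0.06 -0.13  0.94] open 0.946
go tx,ty,tz cm [ 48.32 -26.82   7.83]
```

All keys are required. I'll finish the turn next.

```bash
python3 -m creep '[{"grip":-1,"tx":0,"ty":0,"tz":0,"spin":-7},{"grip":-1,"tx":0,"ty":0,"tz":0,"spin":-7},{"grip":-1,"tx":0,"ty":0,"tz":0,"spin":-7},{"grip":-1,"tx":0,"ty":0,"tz":0,"spin":-7},{"grip":-1,"tx":0,"ty":0,"tz":0,"spin":-7},{"grip":-1,"tx":0,"ty":0,"tz":0,"spin":-7},{"grip":-1,"tx":0,"ty":0,"tz":0,"spin":-7},{"grip":-1,"tx":0,"ty":0,"tz":0,"spin":-7}]'|head -1
python3 -m creep '[{"grip":-1,"tx":0,"ty":0,"tz":0,"spin":-7},{"grip":-1,"tx":0,"ty":0,"tz":0,"spin":-7},{"grip":-1,"tx":0,"ty":0,"tz":0,"spin":0},{"grip":-1,"tx":0,"ty":0,"tz":0,"spin":0}]'; python3 -c "
from h import *;rel(.517,-.147,.16)"
```

```text
clock: 0.85
clock: 1.18
tool_pos: [0.1921, -0.5945, 0.2383]
eef_rot: [0.677, 0.736, 0.0, -0.0]
contact_force: [0.4, -0.4, 0.3]
opening: 0.039
finger_force: 0.0
t 1.18 pos [ 0.1921 -0.5945  0.2383] toolx ang 94.72 F [ 0.41 -0.42  0.3 ] open 0.039
go tx,ty,tz cm [41.92 36.06  7.87]
```

```bash
python3 -m creep '[{"grip":-1,"tx":2.6,"ty":2.25,"tz":0,"spin":0},{"grip":-1,"tx":2.6,"ty":2.25,"tz":0,"spin":0},{"grip":-1,"tx":2.6,"ty":2.25,"tz":0,"spin":0},{"grip":-1,"tx":2.6,"ty":2.25,"tz":0,"spin":0},{"grip":-1,"tx":2.6,"ty":2.25,"tz":0,"spin":0},{"grip":-1,"tx":2.6,"ty":2.25,"tz":0,"spin":0},{"grip":-1,"tx":2.6,"ty":2.25,"tz":0,"spin":0},{"grip":-1,"tx":2.6,"ty":2.25,"tz":0,"spin":0}]'|head -2
python3 -m creep '[{"grip":-1,"tx":2.6,"ty":2.25,"tz":0,"spin":0},{"grip":-1,"tx":2.6,"ty":2.25,"tz":0,"spin":0},{"grip":-1,"tx":2.6,"ty":2.25,"tz":0,"spin":0},{"grip":-1,"tx":2.6,"ty":2.25,"tz":0,"spin":0},{"grip":-1,"tx":2.6,"ty":2.25,"tz":0,"spin":0},{"grip":-1,"tx":2.6,"ty":2.25,"tz":0,"spin":0},{"grip":-1,"tx":0,"ty":0,"tz":0,"spin":0},{"grip":-1,"tx":0,"ty":0,"tz":0,"spin":0}]'; python3 -c "
from h import *;rel(.517,-.147,.16)
snap('wrist','w1');rel(.517,-.147,.16)"
```

```text
clock: 1.85
tool_pos: [0.3545, -0.3706, 0.2388]
clock: 2.52
tool_pos: [0.4763, -0.2026, 0.239]
eef_rot: [0.675, 0.738, 0.001, 0.0]
contact_force: [-0.9, -0.7, -0.7]
opening: 0.004
finger_force: 0.0
t 2.52 pos [ 0.4763 -0.2026  0.239 ] toolx ang 95.05 F [-0.85 -0.66 -0.67] open 0.004
go tx,ty,tz cm [5.18 4.53 7.9 ]
t 2.57 pos [ 0.4749 -0.2047  0.2386] toolx ang 94.88 F [-0.   -0.48 -0.36] open 0.003
go tx,ty,tz cm [5.39 4.69 7.86]
```

View pics/w1.png

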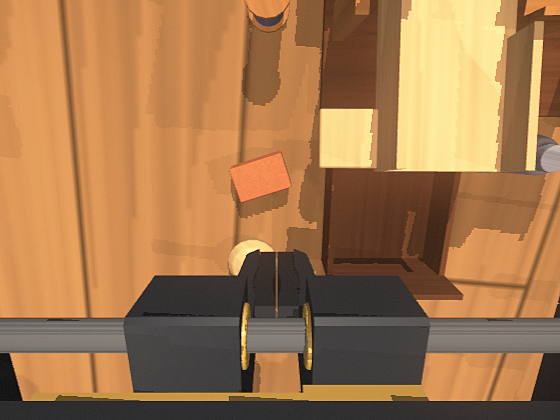

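The wrist view shows the right pad clearly, from (320,109) to (373,168), centre about (347,138), with the trough wall starting at u≈378.

```bash
python3 -c "
from h import *
z=load('w1');W=world(z)
for u,v in [(347,138),(320,109),(373,109),(320,168),(373,168)]: print(plane(z,u,v,.132).round(4),W[v+ (3 if v<120 else -3),u+(3 if u<340 else -3)].round(4))
p=plane(z,347,138,.132);rel(p[0]-.004,p[1]-.002,.16)"
```

```text
[ 0.5246 -0.1457  0.132 ] [ 0.5221 -0.1437  0.132 ]
[ 0.5021 -0.127   0.132 ] [ 0.5051 -0.1289  0.128 ]
[ 0.5403 -0.1236  0.132 ] [ 0.5398 -0.1258  0.127 ]
[ 0.5075 -0.1697  0.132 ] [ 0.5086 -0.1664  0.1373]
[ 0.5476 -0.1662  0.132 ] [ 0.5436 -0.1634  0.1367]
t 2.57 pos [ 0.4749 -0.2047  0.2386] toolx ang 94.88 F [-0.   -0.48 -0.36] open 0.003
go tx,ty,tz cm [5.29 5.04 7.86]
```

```bash
python3 -m creep '[{"grip":-1,"tx":1.8,"ty":1.6,"tz":0,"spin":0},{"grip":-1,"tx":1.8,"ty":1.6,"tz":0,"spin":0},{"grip":-1,"tx":1.7,"ty":1.6,"tz":0,"spin":0},{"grip":-1,"tx":0,"ty":0,"tz":2,"spin":0},{"grip":-1,"tx":0,"ty":0,"tz":2,"spin":0},{"grip":-1,"tx":0,"ty":0,"tz":2,"spin":0},{"grip":-1,"tx":0,"ty":0,"tz":2,"spin":0},{"grip":-1,"tx":0,"ty":0,"tz":0,"spin":0}]'; python3 -c "
from h import *;rel(.5205,-.147,.1)"
```

```text
clock: 3.23
tool_pos: [0.5148, -0.1501, 0.1555]
eef_rot: [0.678, 0.735, -0.003, -0.003]
contact_force: [-0.6, 0.3, -0.4]
opening: 0.001
finger_force: 0.0
t 3.23 pos [ 0.5148 -0.1501  0.1555] toolx ang 94.68 F [-0.62  0.32 -0.43] open 0.001
go tx,ty,tz cm [0.26 0.63 5.55]
```

```bash
python3 -m creep '[{"grip":-1,"tx":0.2,"ty":0.3,"tz":1,"spin":0},{"grip":-1,"tx":0,"ty":0,"tz":0.8,"spin":0},{"grip":-1,"tx":0,"ty":0,"tz":0.8,"spin":0},{"grip":-1,"tx":0,"ty":0,"tz":0.8,"spin":0},{"grip":-1,"tx":0,"ty":0,"tz":0.8,"spin":0},{"grip":-1,"tx":0,"ty":0,"tz":0.8,"spin":0},{"grip":-1,"tx":0,"ty":0,"tz":0.6,"spin":0},{"grip":-1,"tx":0,"ty":0,"tz":0,"spin":0}]'; python3 -c "
from h import *
snap('top','top1');W=world(load('top1'))
print('padL',W[220:240:5,240:256:5,2].round(3))
rel(.5205,-.147,.1)"
```

```text
clock: 3.9
tool_pos: [0.5202, -0.1457, 0.1014]
eef_rot: [0.676, 0.737, -0.001, -0.001]
contact_force: [-0.4, 0.6, 0.3]
opening: 0.009
finger_force: 0.0
padL [[0.137 0.134 0.132 0.127]
 [0.135 0.133 0.132 0.129]
 [0.134 0.136 0.132 0.127]
 [0.133 0.134 0.131 0.132]]
t 3.95 pos [ 0.5206 -0.1457  0.102 ] toolx ang 94.94 F [-0.13  0.23  1.01] open 0.001
go tx,ty,tz cm [-0.13 -0.02  0.2 ]
```

```bash
python3 -m creep '[{"grip":-1,"tx":0,"ty":0,"tz":-2,"spin":0},{"grip":-1,"tx":0,"ty":0,"tz":-3,"spin":0},{"grip":-1,"tx":0,"ty":0,"tz":-3,"spin":0},{"grip":-1,"tx":0,"ty":0,"tz":-3,"spin":0},{"grip":-1,"tx":0,"ty":0,"tz":-3,"spin":0},{"grip":-1,"tx":0,"ty":0,"tz":-2,"spin":0},{"grip":-1,"tx":0,"ty":0,"tz":0,"spin":0},{"grip":-1,"tx":0,"ty":0,"tz":0,"spin":0}]'|head -4; python3 -c "
from h import *
rel(.664,-.067,.199)"
```

```text
clock: 4.62
tool_pos: [0.5216, -0.1459, 0.2639]
eef_rot: [0.676, 0.737, 0.001, 0.001]
contact_force: [-0.9, 0.4, -0.7]
t 4.62 pos [ 0.5216 -0.1459  0.2639] toolx ang 94.91 F [-0.87  0.35 -0.73] open 0.006
go tx,ty,tz cm [ 6.65 14.85  6.53]
```

```bash
python3 -m creep '[{"grip":-1,"tx":1.1,"ty":2.5,"tz":0,"spin":0},{"grip":-1,"tx":1.1,"ty":2.5,"tz":0,"spin":0},{"grip":-1,"tx":1.1,"ty":2.5,"tz":0,"spin":0},{"grip":-1,"tx":1.1,"ty":2.5,"tz":0,"spin":0},{"grip":-1,"tx":1.1,"ty":2.5,"tz":0,"spin":0},{"grip":-1,"tx":1.1,"ty":2.4,"tz":0,"spin":0},{"grip":-1,"tx":0,"ty":0,"tz":0,"spin":0},{"grip":-1,"tx":0,"ty":0,"tz":0,"spin":0}]'|head -4; python3 -c "
from h import *
rel(.664,-.067,.199)
snap('wrist','w2');z=load('w2');W=world(z)
m=(W[...,2]>.215)&(W[...,2]<.23)&(abs(W[...,1]+.02)<.04)&(abs(W[...,0]-.66)<.04)
print(m.sum(),np.argwhere(m).mean(0),W[m].mean(0),W[m].min(0),W[m].max(0))"
```

```text
clock: 5.28
tool_pos: [0.6634, -0.0659, 0.2605]
eef_rot: [0.675, 0.738, -0.001, -0.001]
contact_force: [0.4, 0.0, 0.7]
t 5.28 pos [ 0.6634 -0.0659  0.2605] toolx ang 95.05 F [0.39 0.05 0.7 ] open 0.002
go tx,ty,tz cm [-0.12  0.06  6.15]
632 [178.07120253 278.38132911] [ 0.66184912 -0.02904979  0.22258937] [ 0.65430353 -0.03741571  0.21550601] [ 0.66961832 -0.02181155  0.22467933]
```

View pics/w2.png

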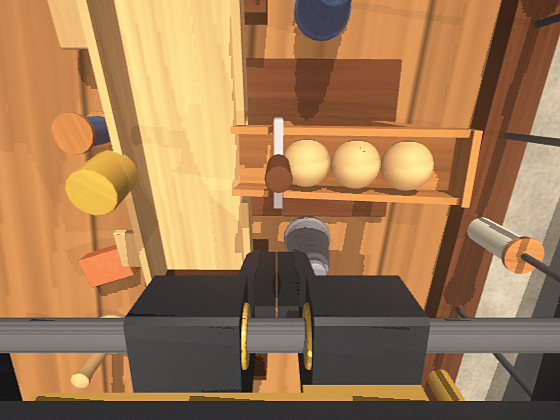

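The wrist view shows the post at (278,178) with the shut fingers directly behind it in line. The beads are at (306,163), (356,164) and (407,166). I'll descend and push along tool x.

```bash
python3 -m creep '[{"grip":-1,"tx":0,"ty":0.2,"tz":2,"spin":0},{"grip":-1,"tx":0,"ty":0,"tz":2,"spin":0},{"grip":-1,"tx":0,"ty":0,"tz":2,"spin":0},{"grip":-1,"tx":0,"ty":0,"tz":0,"spin":0},{"grip":-1,"tx":0.8,"ty":0,"tz":0,"spin":0},{"grip":-1,"tx":0.8,"ty":0,"tz":0,"spin":0},{"grip":-1,"tx":0.8,"ty":0,"tz":0,"spin":0},{"grip":-1,"tx":0.8,"ty":0,"tz":0,"spin":0}]'|head -4
python3 -m creep '[{"grip":-1,"tx":0.8,"ty":0,"tz":0,"spin":0},{"grip":-1,"tx":0.8,"ty":0,"tz":0,"spin":0},{"grip":-1,"tx":0.8,"ty":0,"tz":0,"spin":0},{"grip":-1,"tx":0.8,"ty":0,"tz":0,"spin":0},{"grip":-1,"tx":0.4,"ty":0,"tz":0,"spin":0},{"grip":-1,"tx":0,"ty":0,"tz":0,"spin":0}]'; python3 -c "
from h import *
snap('wrist','w3');z=load('w3');W=world(z)
m=(W[...,2]>.217)&(W[...,2]<.228)&(abs(W[...,1]-.02)<.06)&(abs(W[...,0]-.66)<.03)
print(m.sum(),W[m].mean(0),W[m].min(0),W[m].max(0))
rel(.66,.02,.199)"
```

```text
clock: 6.0
tool_pos: [0.6635, -0.0344, 0.2041]
eef_rot: [0.676, 0.737, 0.001, 0.001]
contact_force: [-0.2, -1.9, 0.8]
clock: 6.5
tool_pos: [0.6599, 0.0029, 0.2028]
eef_rot: [0.675, 0.738, 0.001, -0.0]
contact_force: [-0.7, 0.2, 0.7]
opening: 0.002
finger_force: 0.0
2069 [0.6585499  0.01791018 0.22274487] [0.64418453 0.00072331 0.21702306] [0.67497718 0.02882012 0.22799864]
t 6.55 pos [0.6598 0.0019 0.2026] toolx ang 95.0 F [ 0.15 -0.26  0.45] open 0.005
go tx,ty,tz cm [1.8  0.18 0.36]
```

View pics/w3.png

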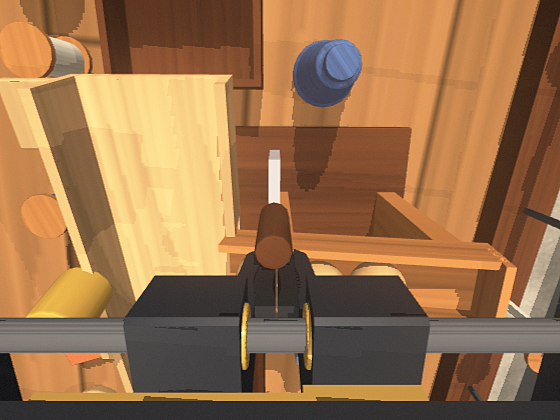

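The post at (275,240) is against the fingers, about 50 mm along, and the beads still sit behind the slide. I'll push on gently to the end stop.

```bash
python3 -m creep '[{"grip":-1,"tx":0.4,"ty":0,"tz":0,"spin":0},{"grip":-1,"tx":0.3,"ty":0,"tz":0,"spin":0},{"grip":-1,"tx":0.2,"ty":0,"tz":0,"spin":0},{"grip":-1,"tx":0,"ty":0,"tz":0,"spin":0},{"grip":-1,"tx":0,"ty":0,"tz":0,"spin":0}]'
python3 -m creep '[{"grip":-1,"tx":-1,"ty":0,"tz":0,"spin":0},{"grip":-1,"tx":-1,"ty":0,"tz":0,"spin":0},{"grip":-1,"tx":0,"ty":0,"tz":-3,"spin":0},{"grip":-1,"tx":0,"ty":0,"tz":-4,"spin":0},{"grip":-1,"tx":0,"ty":0,"tz":-4,"spin":0},{"grip":-1,"tx":0,"ty":0,"tz":0,"spin":0},{"grip":-1,"tx":0,"ty":0,"tz":0,"spin":0},{"grip":-1,"tx":0,"ty":0,"tz":0,"spin":0}]'
python3 -m creep '[{"grip":-1,"tx":-3,"ty":-2.5,"tz":0,"spin":0},{"grip":-1,"tx":-3,"ty":-2.5,"tz":0,"spin":0},{"grip":-1,"tx":-3,"ty":-2.5,"tz":0,"spin":0},{"grip":-1,"tx":-3,"ty":-2.5,"tz":0,"spin":0},{"grip":-1,"tx":-3,"ty":-2.5,"tz":0,"spin":0},{"grip":-1,"tx":-3,"ty":-2.5,"tz":0,"spin":0},{"grip":-1,"tx":-3,"ty":-2.5,"tz":0,"spin":0},{"grip":-1,"tx":-3,"ty":-2.5,"tz":0,"spin":0}]'
python3 -m creep '[{"grip":-1,"tx":-3,"ty":-2.5,"tz":0,"spin":0},{"grip":-1,"tx":-3,"ty":-2.5,"tz":0,"spin":0},{"grip":-1,"tx":-3,"ty":-2,"tz":0,"spin":0},{"grip":-1,"tx":-3,"ty":-2,"tz":0,"spin":0},{"grip":-1,"tx":-3,"ty":-1,"tz":0,"spin":0},{"grip":-1,"tx":0,"ty":0,"tz":0,"spin":0},{"grip":-1,"tx":0,"ty":0,"tz":0,"spin":0}]'|head -2
python3 -c "
from h import *
snap('top','top2')
i=cv2.imread('pics/top2.png')[80:270,165:430];cv2.imwrite('pics/c2.png',cv2.resize(i,None,fx=3,fy=3))"
```

```text
clock: 6.97
tool_pos: [0.659, 0.0094, 0.2025]
eef_rot: [0.676, 0.737, -0.0, -0.0]
contact_force: [-0.3, -0.9, -0.6]
opening: 0.006
finger_force: 0.5
clock: 7.63
tool_pos: [0.6607, -0.0115, 0.3124]
eef_rot: [0.677, 0.736, -0.0, 0.0]
contact_force: [0.5, -0.9, -1.1]
opening: 0.004
finger_force: 0.0
clock: 8.3
tool_pos: [0.4796, -0.2682, 0.311]
eef_rot: [0.676, 0.737, -0.001, -0.002]
contact_force: [0.1, -0.6, -0.1]
opening: 0.001
finger_force: 0.0
clock: 8.88
tool_pos: [0.393, -0.4264, 0.3106]
```

View pics/c2.png

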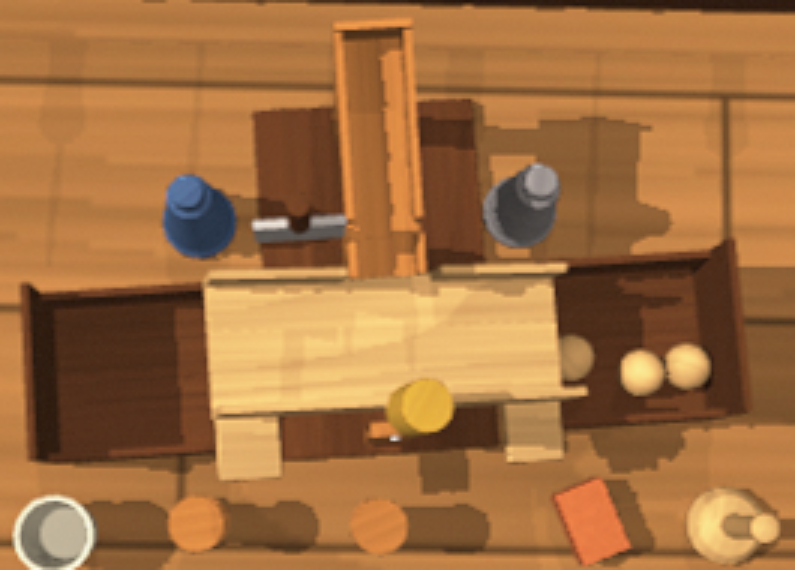

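The chute is empty and the slide is open at (300,228). The gate is tipped right, and all three beads are in the right tray at (573,358), (641,372) and (688,367). The loose things are unmoved. I'll let the beads settle, then check their speed.

```bash
for k in 1 2 3 4; do python3 -m creep '[{"grip":-1,"tx":0,"ty":0,"tz":0,"spin":0},{"grip":-1,"tx":0,"ty":0,"tz":0,"spin":0},{"grip":-1,"tx":0,"ty":0,"tz":0,"spin":0},{"grip":-1,"tx":0,"ty":0,"tz":0,"spin":0},{"grip":-1,"tx":0,"ty":0,"tz":0,"spin":0},{"grip":-1,"tx":0,"ty":0,"tz":0,"spin":0},{"grip":-1,"tx":0,"ty":0,"tz":0,"spin":0},{"grip":-1,"tx":0,"ty":0,"tz":0,"spin":0}]'|head -1; done
python3 -c "
from h import *
snap('top','t3')
i=cv2.imread('pics/t3.png')[80:270,165:430];cv2.imwrite('pics/c3.png',cv2.resize(i,None,fx=3,fy=3))"
for k in 1; do python3 -m creep '[{"grip":-1,"tx":0,"ty":0,"tz":0,"spin":0},{"grip":-1,"tx":0,"ty":0,"tz":0,"spin":0},{"grip":-1,"tx":0,"ty":0,"tz":0,"spin":0},{"grip":-1,"tx":0,"ty":0,"tz":0,"spin":0}]'|head -1;done
python3 -c "
from h import *
snap('top','t4');a=load('t3')['p'].astype(int);b=load('t4')['p'].astype(int)
d=abs(a-b).sum(2)[160:230,340:420];print('diff px',(d>60).sum())
W=world(load('t4'))[160:230,340:420];m=(W[...,2]>.03)&(W[...,2]<.048);print(m.sum())"
```

```text
clock: 9.6
clock: 10.27
clock: 10.93
clock: 11.6
clock: 11.98
diff px 0
692
```

View pics/c3.png

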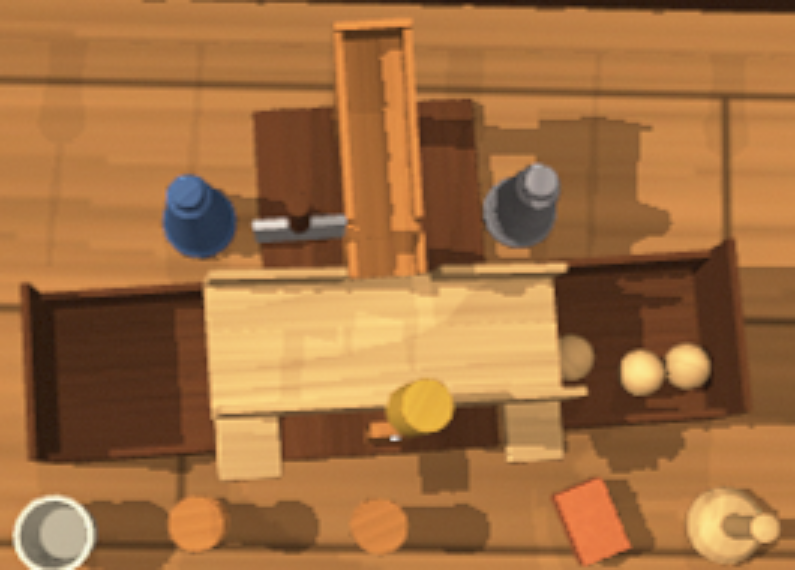

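The beads are at rest in the right tray at (573,358), (641,372) and (688,367). Nothing else changed, so I'm handing the job in.

```bash
python3 -c "
from h import *
print(workorder.finish_job())"
```

```text
the job is handed in; nothing more can be done
None
```

The job is handed in: the gate is tipped to the right, the stop slide is open, all three beads lie at rest in the right tray, and the arm is clear; no verdict came back.

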